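# Date a carton in the guarded lever press

### The job

Emboss the date on the large tablet carton that lies in the feed channel of the bench press: push it with a fingertip along the channel, never lifting it, until it sits fully home against the end stop under the die. Only then reach down through the window of the guard, without touching the guard, press the lever firmly down so that the die bears hard on the carton for about half a second, and let the lever spring back up. Leave the carton home in the press, and leave the bottles, the other cartons and the hand stamp where they stand.

Things in the scene. Friction and masses are not known exactly. Their poses are not given: they have to be found in the camera images.
- press: grey bench press, fixed to the desk. Origin on the desk under the ram axis; +x to its back (column), +y along its feed channel to the open mouth, z up. 'Press x, y, z' below mean this frame, in mm. Column and head: x -32 to 112, y -30 to 30, up to z 155
- stop (a point): centre of the foot of the end stop's face, at press x 0, y -22, z 20; axes as the press. The steel feed channel runs from here along +y: floor at z 20, guides 76 apart (inner faces at x -38 and 38) up to z 50, stop up to z 54, flared mouth at y 240 to 265. Open above from y 30 outwards
- guard: sheet-metal hood in front of the press head that shrouds the lever's end; must not be touched. Fixed to the press, same origin and axes. Spans x -155 to -28, y -47 to 47, up to z 160; feet and apron to y -63 and 63, below z 23. The lever is reached only through the window in its sloping top
- window (a point): centre of the guard's window, at press x -100, y 0, z 138, axes as the press. Opening 78 wide (y), 81 seen from above (x -140 to -60); it slopes up to the back by 15 degrees: front edge z 127, back edge z 149, with a thin rubber lip 4 above. Only shut fingers pass
- lever_pad (a point): centre of the top of the lever's black ribbed press pad (42 x 40, flat), 10 below the window's centre when at rest (press x -100, y 0, z 128); moves with the lever
- lever (a joint): angle of the lever, rad: 0 at rest (up), grows as the pad is pushed down. Hinge 180 mm behind the pad: it sinks 18 mm per 0.1 rad. The die meets the carton at about 0.095 to 0.11 (pad 17 to 20 down); with none there it goes to 0.13. A spring resists with 2 to 6 N at the pad and lifts it back; each N beyond that puts about 2.2 N on the carton
- ram: ram with the dating die, 24 x 18 at its face, driven down by the lever (8 mm per 0.1 rad); origin at the centre of the die's underside, about 8 above the carton on the channel floor when the lever is up
- carton: the large tablet carton (white and green), 70 x 110 x 46 high, about 90 g, long side along the channel, lying between the guides on the channel floor. Origin at the centre of its underside, y along its length. It starts 45 to 105 short of the end stop; home, its leading end touches the stop and its origin is at press y 33, its trailing end at press y 88
- red_carton: small red carton 36 x 70 x 21, bystander, origin at the centre of its underside
- flat_carton: flat carton 52 x 92 x 26, bystander, origin at the centre of its underside
- small_bottle: brown bottle with yellow cap, diameter 32, 80 high, bystander, origin at the centre of its underside
- white_jar: white plastic bottle, diameter 49, 88 high, bystander, origin at the centre of its underside
- dater: brown wooden hand stamp, 26 x 52, 66 high, bystander, origin at the centre of its underside
There are look-alikes about, which are no part of the job. Leave any turquoise look-alike of the carton alone.

How it is judged:
By the outcome, as a careful person would: the job done as asked, in the order asked, and still so for the second after the job is handed in, with the robot touching nothing.
It also fails if it takes over 51 s, if anything falls off the work surface, if the arm or the gripper's body presses on something with over 40 N, if the wrist force passes 120 N, or if a joint passes its speed limit or range.

### The arm

A 7-joint arm with a two-finger parallel gripper is mounted at the origin on a cart in front of the work surface, level with it; the furniture and walls round the work are solid. World frame = base frame: x ahead of the robot, y to its left, z up, the work surface at z = 0. Lengths are in mm, angles in degrees, forces in N, time in s.
With the tool pointing down it reaches from about 350 to 900 mm from the base axis. Payload 8.1 kg.
Tool frame: the origin (TCP) lies midway between the tips of the shut fingers; the grasp point (between the pads) lies 19 mm behind it (ctrl.pinch_z is the distance from the TCP to the grasp point, in mm); z points along the fingers, y is the line along which they close (so a half turn about z gives the same grasp; the last joint's range is limited). The gripper opens to 92 mm and grips with 3 to 60 N. Pads are 19 mm wide; open, the fingers measure 130 mm over their backs; the gripper's body (75 mm by 190 mm) begins 47 mm behind the grasp point.
Start: joints at [60.069, 24.895, 1.432, 90.138, -0.665, 64.973, -4.303], TCP at [254.715, -570.757, 191.442] pointing down, gripper open.
Joint ranges: [-149.89, 149.89], [-25.12, 119.58], [-72.63, 75.52], [4.76, 147.25], [-75.54, 255.54], [6.69, 114.76], [-157.13, 157.13]. Speed limits (degrees/s): [127.2, 127.2, 172.46, 172.46, 180, 180, 180].

### API

Orientations are given as a 3x3 rotation matrix whose columns are the frame's x, y, z axes.
In Python, from cell import ctrl gives the robot as it stands. The module is installed in compiled form; this text tells all that it offers.
- The arm moves only by the tool move_arm, never from a script. Its argument "steps" is a list that holds one entry, the list of rows, each a list of 7 numbers: the opening, from 0 (shut) to 1 (fully open), then the shift along the tool's x, y, z in m, then the turn, a rotation vector about the tool's x, y, z in rad. In form: [[[gripper, dx, dy, dz, wx, wy, wz], ...]]. A call has exactly 10 rows; each row shifts and turns the commanded pose from where the row before left it, along the tool's axes as they then stand; what a row does not reach is not made up. A row lasts 1/12 s, in which the tool goes at most 41.7 mm and 7.16 degrees, less where a joint would pass 70% of its speed; a pose out of reach is approached as far as the arm can. A call with a gripper value outside its range is refused whole. The fingers move at their own pace and stop on an object; the grip force is fixed at half the most. Time passes only in rows, so rows that do not move let the fingers close, or fill a call up. It gives the time, the measured TCP pose, the force, the opening and the grip force at its end, in the units of the state.
- ctrl.state(): the state, without advancing time (a new reading comes with each control period).
- ctrl.camera(name): name is "scene" or "top" or "wrist"; returns a dict with "color" (480x640x3 uint8, red, green, blue), "K" (3x3 intrinsics, pixels), "position" and "orientation" of the camera in the world; the wrist camera has in their place "mount" (4x4, takes a point from camera to tool coordinates, whose origin is the TCP and whose axes are the flange's). Camera axes: x right, y up, looking along -z (the intrinsics and any distortion apply to the point x, -y, -z); pixel columns grow to the right and rows downward; lengths in mm; the calibration is good to about 2 mm. A picture is of the moment at which its call begins: read the wrist's pose just before it. There is no depth.
- ctrl.close_job(): hands the job in; it is judged then, once.
The state is a dict: "time": time; "joint_positions": joint angles; "qd": joint speeds; "tau": joint torques, N m; "ee_pos": TCP position; "eef_rot": TCP orientation; "force": force on the tool from outside, world axes, zero at the start; "moment": the same for the moment, N m; "opening": finger opening in mm; "finger_force": force on a finger pad.
Only numpy, scipy, OpenCV 4.12 (cv2) and the standard library are available. Lean on these libraries where they do the work, as an engineer would, in place of code of your own. Each camera call takes 0.05 s, during which the arm holds its last target. There are 200 camera calls.

## Working session

There is one attempt and no reset: what is moved stays moved. The work goes in short steps, Python scripts to look and compute and a tool call to move; the robot and the scene stay as the last step left them, time stands still between calls to the robot, and variables do not carry over. Pictures are saved under pics/ and viewed, at most 10 in all, crops included, and the job is handed in when it is done.

Besides the shell and the picture viewer there is one more tool, called after "Emit:" as name(argument=value, ...) on one line, values as JSON. move_arm: Moves the arm, as the interface text tells. Its arguments: {"type":"object","properties":{"steps":{"type":"array","items":{"type":"array","items":{"type":"array","items":{"type":"number"}}}}},"required":["steps"]}

```bash
mkdir -p pics; cat > h.py <<'E'
import numpy as np, cv2
from cell import ctrl
def ray(c,u,v):
    d=np.array(c["orientation"])@(np.linalg.inv(c["K"])@[u,v,1]*[1,-1,-1]); return np.array(c["position"]),d
def onz(c,u,v,z):
    p,d=ray(c,u,v); return p+d*(z-p[2])/d[2]
def proj(c,P):
    q=np.array(c["orientation"]).T@(np.array(P)-c["position"])*[1,-1,-1]; q=np.array(c["K"])@q; return q[:2]/q[2]
E
python3 - <<'E'
from h import *
import pickle
print({k:np.round(v,3).tolist() for k,v in ctrl.state().items()})
d={}
for n in("scene","top"):
    c=d[n]=ctrl.camera(n); cv2.imwrite(f"pics/{n}0.png",c["color"][:,:,::-1]); print(n,c["K"],c["position"],c["orientation"],c.keys())
pickle.dump(d,open("c.pkl","wb"))
E
```

```text
{'time': 0.0, 'joint_positions': [60.069, 24.936, 1.432, 90.19, -0.664, 64.974, -4.302], 'qd': [0.061, 0.004, -0.073, 0.023, 0.005, -0.1, -0.048], 'tau': [-0.0, -66.784, 0.985, -31.446, -0.06, 0.043, 0.0], 'ee_pos': [254.42, -570.23, 190.643], 'eef_rot': [[0.913, 0.408, -0.001], [0.408, -0.913, 0.001], [-0.0, -0.002, -1.0]], 'force': [-1.099, 0.24, -0.532], 'moment': [0.04, 0.011, -0.006], 'finger_force': 0.0, 'opening': 92.127}
scene [[470.45554839   0.         316.57193498]
 [  0.         470.45554839 250.54471697]
 [  0.           0.           1.        ]] [-183.37832869  373.58772258  927.73162167] [[-0.47659409  0.60981239 -0.63323529]
 [-0.87897927 -0.34358572  0.3306725 ]
 [-0.01592241  0.71419725  0.69976337]] dict_keys(['color', 'K', 'position', 'orientation'])
top [[484.76039174   0.         324.66291299]
 [  0.         484.76039174 237.05818948]
 [  0.           0.           1.        ]] [ 447.18278833  -17.45312666 1274.26589452] [[ 5.20913669e-03  9.93039667e-01 -1.17665139e-01]
 [-9.99986117e-01  5.26642853e-03  1.75991511e-04]
 [ 7.94441597e-04  1.17662589e-01  9.93053314e-01]] dict_keys(['color', 'K', 'position', 'orientation'])
```

View pics/top0.png

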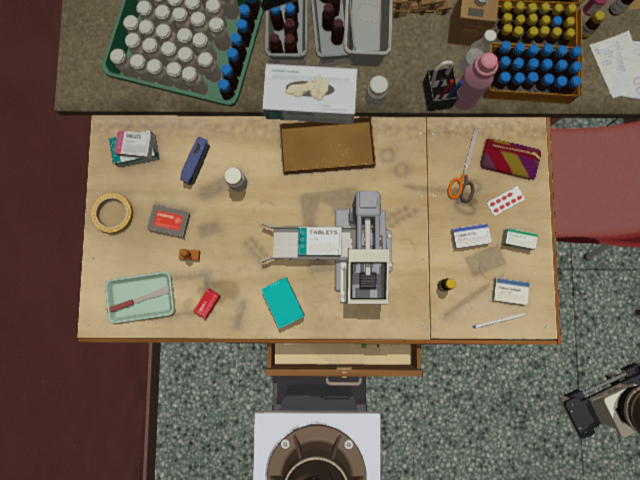

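View pics/scene0.png

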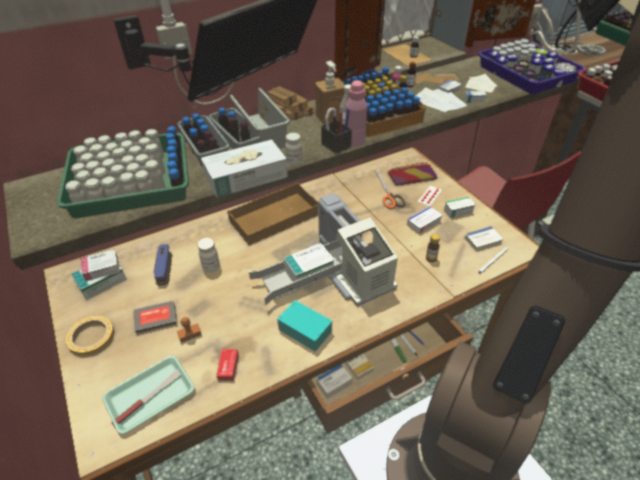

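Top view: the channel runs left to right. The white/green carton lies in it at (320,241), with its trailing green end at about x=300. The guard is at (367,277) and the column at (367,210). Things that could be mistaken for it are the turquoise carton (283,303), the pink/teal stack (133,147), the carton on the rear counter (310,92) and the small cartons (471,236), (520,239) and (511,291). I choose (320,241), because it is the only one in the channel, and check it in a close crop.

```bash
python3 - <<'E'
from h import *
import pickle
d=pickle.load(open("c.pkl","rb")); 
c=d["top"]; im=c["color"][182:312,255:405,::-1]; cv2.imwrite("pics/crop1.png",cv2.resize(im,None,fx=5.3,fy=4.6*1,interpolation=cv2.INTER_CUBIC)[:598])
E
```

```text
(no output)
```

View pics/crop1.png

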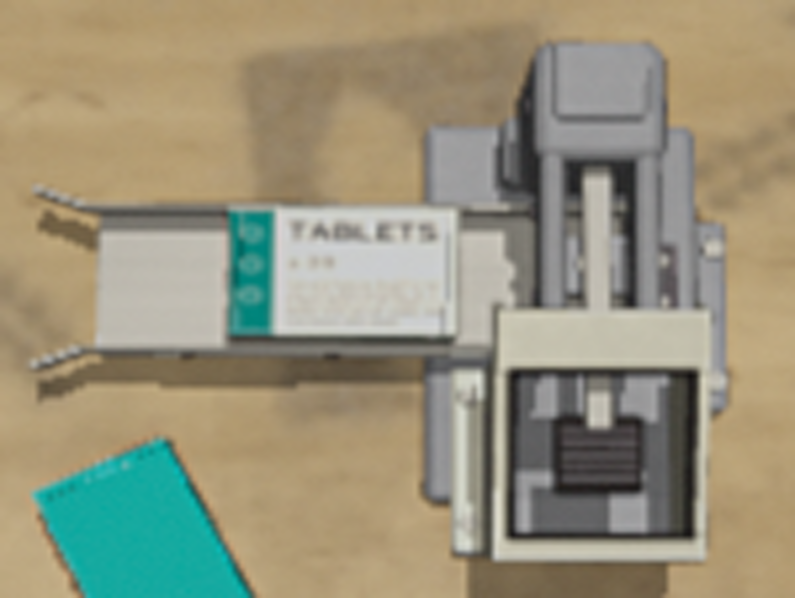

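The crop confirms the white/green TABLETS carton inside the guides: crop (230,207) to (458,337). The pad is at crop (598,455) and the window spans crop (512..692, 372..538).

```bash
python3 - <<'E'
from h import *
import pickle
d=pickle.load(open("c.pkl","rb")); c=d["top"]
f=lambda x,y,z:onz(c,255+(x+.5)/5.3-.5,182+(y+.5)/4.6-.5,z).round(1)
for n,x,y,z in [("padTL",556,418,128),("padTR",640,418,128),("padBL",556,492,128),("padBR",640,492,128),("winFL",512,538,131),("winFR",692,538,131),("winBL",512,372,153),("winBR",692,372,153),("cTL",230,207,66),("cTR",458,207,66),("cBL",230,337,66),("cBR",458,337,66),("gFarL",100,210,50),("gFarR",425,210,50),("gNearL",100,350,50),("gNearR",450,352,50),("floor",97,230,20),("floor",97,345,20),("headL",550,118,155),("headR",655,118,155)]: print(n,f(x,y,z))
# pad by dark mask, carton by green/white mask
im=c["color"].astype(int)
m=(im.max(2)<75)&(im.min(2)>=0)
m2=np.zeros_like(m);m2[262:292,355:380]=m[262:292,355:380]
n,l,s,ce=cv2.connectedComponentsWithStats(m2.astype(np.uint8)); print(s[1:],ce[1:],[onz(c,*q,128).round(1) for q in ce[1:] ])
# guide lines: edges per column
g=cv2.cvtColor(c["color"],cv2.COLOR_RGB2GRAY).astype(int)
for u in (280,288,295): print(u,g[218:265,u].tolist())
hsv=cv2.cvtColor(c["color"],cv2.COLOR_RGB2HSV); gm=cv2.inRange(hsv,(75,120,60),(100,255,255)); gm[:215]=0;gm[262:]=0;gm[:,:290]=0;gm[:,315:]=0
r=cv2.minAreaRect(cv2.findNonZero(gm)); print(r)
# scene camera pad check
E
```

```text
padTL [ 499.2 -100.3  128. ]
padTR [ 499.4 -137.8  128. ]
padBL [ 461.5 -100.2  128. ]
padBR [ 461.7 -137.5  128. ]
winFL [438.1 -80.5 131. ]
winFR [ 438.5 -160.   131. ]
winBL [521.1 -79.4 153. ]
winBR [ 521.5 -158.   153. ]
cTL [616.5  49.6  66. ]
cTR [617.  -58.7  66. ]
cBL [545.2  48.8  66. ]
cBR [545.7 -58.8  66. ]
gFarL [616.7 113.   50. ]
gFarR [617.5 -43.3  50. ]
gNearL [539.  111.6  50. ]
gNearR [538.8 -55.5  50. ]
floor [609.4 117.4  20. ]
floor [544.  116.3  20. ]
headL [650.5 -96.2 155. ]
headR [ 650.7 -142.6  155. ]
[[355 262  18   2  32]
 [359 272  18  18 202]] [[364.         262.4375    ]
 [367.         280.64356436]] [array([ 523. , -111.1,  128. ]), array([ 480.1, -117.9,  128. ])]
280 [160, 157, 157, 160, 163, 163, 163, 162, 148, 104, 78, 108, 118, 121, 161, 188, 185, 184, 185, 185, 183, 183, 185, 187, 186, 184, 185, 186, 187, 187, 187, 186, 187, 186, 187, 186, 185, 189, 184, 154, 93, 91, 105, 106, 105, 105, 104]
288 [162, 160, 160, 161, 161, 162, 162, 148, 126, 105, 79, 111, 118, 121, 162, 189, 188, 187, 187, 186, 185, 185, 186, 188, 188, 187, 186, 187, 189, 189, 189, 187, 187, 188, 188, 187, 187, 189, 185, 155, 113, 108, 105, 107, 107, 107, 108]
295 [161, 162, 161, 161, 161, 161, 161, 148, 129, 109, 81, 109, 119, 121, 162, 192, 189, 188, 190, 188, 187, 187, 189, 190, 190, 189, 189, 190, 190, 192, 190, 190, 190, 191, 189, 189, 189, 191, 186, 157, 111, 95, 103, 106, 105, 105, 103]
((301.5, 241.0), (26.0, 7.0), 90.0)
```

Measured press origin is about (579.5, -119), with no noticeable yaw. The checks agree: pad 480/-119, window 480/-119, channel width 78, carton 71x108. The carton's trailing end is at y≈49, and home is y≈-31, so it has about 80 mm to travel. First move: shut the fingers, rise, and turn so that tool x is world +y.

Emit:
move_arm(steps=[[[0,0,0,-0.004,0,0,-0.115],[0,0,0,-0.004,0,0,-0.115],[0,0,0,-0.004,0,0,-0.115],[0,0,0,-0.004,0,0,-0.115],[0,0,0,-0.004,0,0,-0.115],[0,0,0,-0.004,0,0,-0.115],[0,0,0,-0.004,0,0,-0.115],[0,0,0,-0.004,0,0,-0.115],[0,0,0,-0.004,0,0,-0.115],[0,0,0,-0.004,0,0,-0.115]]])

```text
time: 0.93
ee_pos: [254.5, -570.5, 231.2]
eef_rot: [[-0.004, 1.0, -0.0], [1.0, 0.004, 0.001], [0.001, -0.0, -1.0]]
force: [0.7, -0.5, 0.4]
opening: 29.6
finger_force: 0.0
```

```bash
python3 - <<'E'
from h import *
s=ctrl.state();print({k:np.round(s[k],3).tolist() for k in("time","joint_positions","ee_pos","eef_rot","force","opening")})
print(np.round(ctrl.camera("wrist")["mount"],2))
E
```

```text
{'time': 0.933, 'joint_positions': [69.785, 24.162, -12.823, 85.914, 5.526, 70.596, 56.465], 'ee_pos': [254.489, -570.492, 231.175], 'eef_rot': [[-0.004, 1.0, -0.0], [1.0, 0.004, 0.001], [0.001, -0.0, -1.0]], 'force': [0.705, -0.456, 0.441], 'opening': 29.569}
[[  -0.      0.95    0.3    79.71]
 [   1.      0.      0.     -0.95]
 [  -0.      0.3    -0.95 -192.95]
 [   0.      0.      0.      1.  ]]
```

Emit:
move_arm(steps=[[[0,0.03,0.016,0,0,0,0],[0,0.03,0.016,0,0,0,0],[0,0.03,0.016,0,0,0,0],[0,0.03,0.016,0,0,0,0],[0,0.03,0.016,0,0,0,0],[0,0.03,0.016,0,0,0,0],[0,0.03,0.016,0,0,0,0],[0,0.03,0.016,0,0,0,0],[0,0.03,0.016,0,0,0,0],[0,0.03,0.016,0,0,0,0]]])

```text
time: 1.82
ee_pos: [415.3, -269.3, 231.2]
eef_rot: [[0.004, 1.0, -0.0], [1.0, -0.004, 0.0], [0.0, -0.0, -1.0]]
force: [1.5, -0.6, -0.0]
opening: 0.4
finger_force: 0.0
```

Emit:
move_arm(steps=[[[0,0.035,0.016,0,0,0,0],[0,0.035,0.016,0,0,0,0],[0,0.035,0.016,0,0,0,0],[0,0.035,0.016,0,0,0,0],[0,0.035,0.016,0,0,0,0],[0,0.035,0.016,0,0,0,0],[0,0.035,0.016,0,0,0,0],[0,0.035,0.016,0,0,0,0],[0,0.035,0.016,0,0,0,0],[0,0.035,0.016,0,0,0,0]]])

```text
time: 2.65
ee_pos: [575.7, 80.5, 231.0]
eef_rot: [[0.004, 1.0, -0.001], [1.0, -0.004, -0.0], [-0.0, -0.001, -1.0]]
force: [1.0, -0.6, 0.5]
opening: 0.3
finger_force: 0.0
```

```bash
python3 - <<'E'
from h import *
import pickle
s=ctrl.state();c=ctrl.camera("wrist")
R=np.array(s["eef_rot"]);M=np.array(c["mount"])
c["position"]=R@M[:3,3]+s["ee_pos"];c["orientation"]=R@M[:3,:3]
pickle.dump(c,open("w.pkl","wb"))
im=c["color"][:,:,::-1].copy()
for P in [(541.5,121,50),(617.5,121,50),(579.5,49,66),(544.5,49,66),(614.5,49,66),(544.5,-59,66),(480,-119,128),(579.5,-59,66)]:
    u=proj(c,P); cv2.drawMarker(im,tuple(int(round(x)) for x in u),(0,0,255),0,8,1)
cv2.imwrite("pics/w1.png",im)
E
```

```text
(no output)
```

View pics/w1.png

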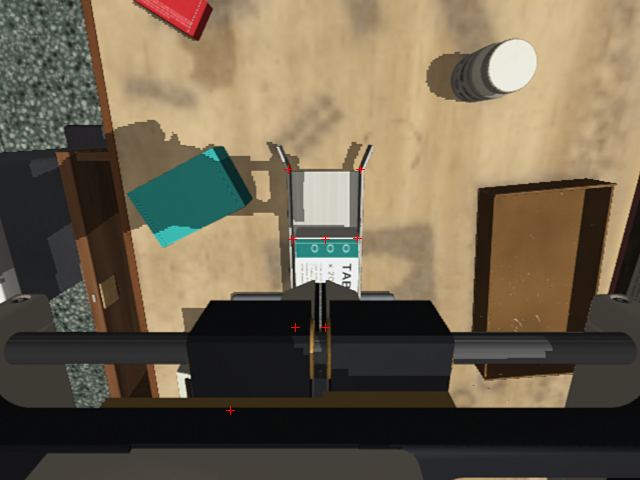

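The wrist view matches: the markers fall on the guides (290/361, 170) and on the carton's trailing edge (row 240). I go down into the channel behind the carton.

Emit:
move_arm(steps=[[[0,0,0.002,0.02,0,0,0],[0,0,0.002,0.025,0,0,0],[0,0,0,0.025,0,0,0],[0,0,0,0.025,0,0,0],[0,0,0,0.025,0,0,0],[0,0,0,0.025,0,0,0],[0,0,0,0.02,0,0,0],[0,0,0,0.015,0,0,0],[0,0,0,0.01,0,0,0],[0,0,0,0,0,0,0]]])

```text
time: 3.53
ee_pos: [577.8, 78.4, 39.1]
eef_rot: [[0.003, 1.0, -0.004], [1.0, -0.003, -0.001], [-0.001, -0.004, -1.0]]
force: [-0.8, 0.6, 0.8]
opening: 0.2
finger_force: 0.0
```

Emit:
move_arm(steps=[[[0,-0.007,0,0,0,0,0],[0,-0.007,0,0,0,0,0],[0,-0.005,0,0,0,0,0],[0,-0.004,0,0,0,0,0],[0,-0.004,0,0,0,0,0],[0,-0.004,0,0,0,0,0],[0,-0.004,0,0,0,0,0],[0,-0.004,0,0,0,0,0],[0,-0.004,0,0,0,0,0],[0,-0.004,0,0,0,0,0]]])

```text
time: 4.37
ee_pos: [579.4, 31.5, 41.4]
eef_rot: [[0.001, 1.0, 0.0], [1.0, -0.001, -0.0], [-0.0, 0.0, -1.0]]
force: [0.1, -0.3, -0.2]
opening: 0.3
finger_force: 0.0
```

Emit:
move_arm(steps=[[[0,-0.004,0,0,0,0,0],[0,-0.004,0,0,0,0,0],[0,-0.004,0,0,0,0,0],[0,-0.004,0,0,0,0,0],[0,-0.004,0,0,0,0,0],[0,-0.004,0,0,0,0,0],[0,-0.004,0,0,0,0,0],[0,-0.004,0,0,0,0,0],[0,-0.004,0,0,0,0,0],[0,-0.003,0,0,0,0,0]]])

```text
time: 5.2
ee_pos: [579.3, -7.7, 41.4]
eef_rot: [[0.001, 1.0, -0.0], [1.0, -0.001, -0.0], [-0.0, -0.0, -1.0]]
force: [-0.7, -1.0, 0.0]
opening: 0.1
finger_force: 0.0
```

Emit:
move_arm(steps=[[[0,-0.001,0,0,0,0,0],[0,-0.001,0,0,0,0,0],[0,-0.001,0,0,0,0,0],[0,-0.001,0,0,0,0,0],[0,-0.001,0,0,0,0,0],[0,-0.001,0,0,0,0,0],[0,-0.001,0,0,0,0,0],[0,-0.001,0,0,0,0,0],[0,0,0,0,0,0,0],[0,0,0,0,0,0,0]]])

```text
time: 6.03
ee_pos: [579.3, -15.2, 41.4]
eef_rot: [[0.001, 1.0, -0.0], [1.0, -0.001, -0.0], [-0.0, -0.0, -1.0]]
force: [-0.2, 0.8, -0.5]
opening: 0.5
finger_force: 0.0
```

Emit:
move_arm(steps=[[[0,-0.001,0,0,0,0,0],[0,-0.001,0,0,0,0,0],[0,-0.001,0,0,0,0,0],[0,-0.001,0,0,0,0,0],[0,-0.001,0,0,0,0,0],[0,0,0,0,0,0,0],[0,0,0,0,0,0,0],[0,0,0,0,0,0,0],[0,0,0,0,0,0,0],[0,0,0,0,0,0,0]]])

```text
time: 6.87
ee_pos: [579.3, -20.0, 41.4]
eef_rot: [[0.001, 1.0, 0.0], [1.0, -0.001, 0.0], [0.0, 0.0, -1.0]]
force: [-0.7, -0.2, -0.9]
opening: 0.7
finger_force: 0.0
```

```bash
python3 - <<'E'
from h import *
c=ctrl.camera("top"); im=c["color"][182:312,255:405,::-1]; cv2.imwrite("pics/crop2.png",cv2.resize(im,None,fx=5.3,fy=4.6,interpolation=cv2.INTER_CUBIC))
E
```

```text
(no output)
```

View pics/crop2.png

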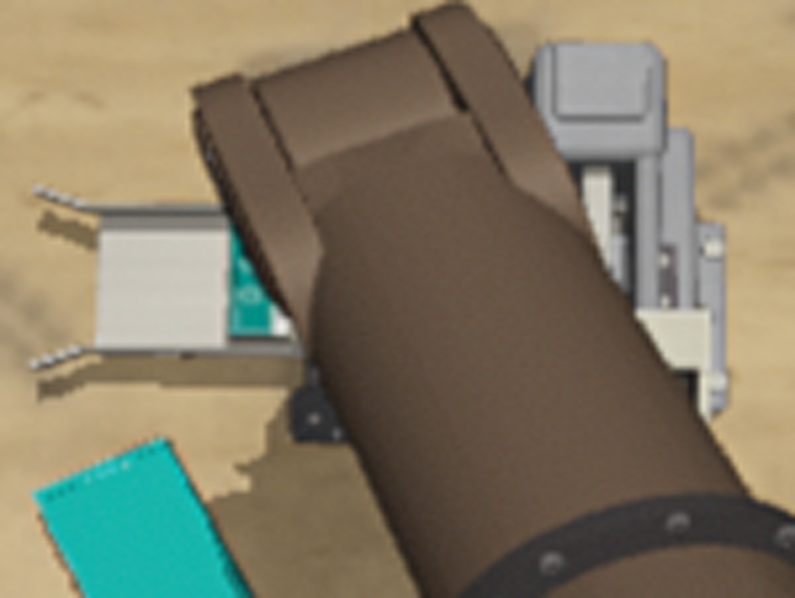

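The top view shows the carton's green end still at crop x=230. It hasn't moved, even though the TCP reads y=-20. I check with the wrist and scene cameras.

```bash
python3 - <<'E'
from h import *
s=ctrl.state();print(s["ee_pos"],s["force"],s["time"])
a=ctrl.camera("wrist")["color"][:,:,::-1]; c=ctrl.camera("scene");b=c["color"][:,:,::-1]
b=cv2.resize(b[220:320,220:420],(800,400),interpolation=cv2.INTER_CUBIC)
cv2.imwrite("pics/ws.png",np.vstack([cv2.resize(a[130:330,160:480],(320,200)),np.zeros((0,320,3),np.uint8)])); 
o=np.zeros((600,800,3),np.uint8);o[:400]=b;o[400:,:320]=a[130:330,160:480];cv2.imwrite("pics/ws.png",o)
E
```

```text
[579.32243437 -20.03083938  41.45506258] [ 0.52969883 -0.26875425  0.25343875] 6.9167
```

View pics/ws.png

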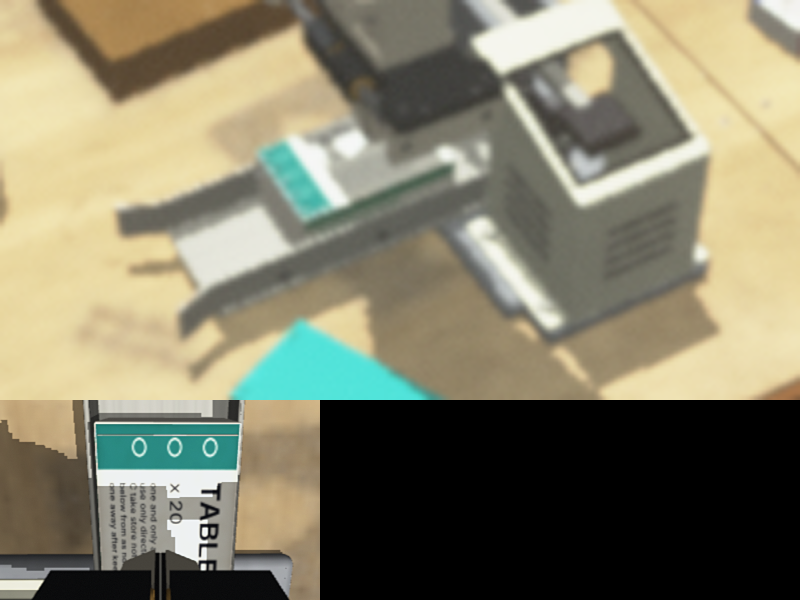

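```bash
python3 - <<'E'
from h import *
s=ctrl.state();c=ctrl.camera("wrist");R=np.array(s["eef_rot"]);M=np.array(c["mount"])
c["position"]=R@M[:3,3]+s["ee_pos"];c["orientation"]=R@M[:3,:3]
print("campos",c["position"],"f",c["K"][0,0])
for P in [(544.5,49,66),(614.5,49,66),(579.3,-20,41.5)]: print(P,proj(c,P))
d=ctrl.camera("scene")
for P in [(579.3,-20,41.5),(579.3,-20,66),(579.3,-20,107),(579.3,-20,90),(614,49,66),(545,49,66)]:
    u=proj(d,P); print(P,u,(u-[220,220])*4)
print(s["joint_positions"])
E
```

```text
campos [578.43486878  59.661837   234.36768811] f 349.7510539837234
(544.5, 49, 66) [247.56373294 153.83269017]
(614.5, 49, 66) [396.96699837 153.56333778]
(579.3, -20, 41.5) [321.63554356 270.30773505]
(579.3, -20, 41.5) [315.26668581 262.98931639] [381.06674324 171.95726557]
(579.3, -20, 66) [315.09737428 256.39567886] [380.38949712 145.58271542]
(579.3, -20, 107) [314.80309977 244.93550589] [379.21239909  99.74202355]
(579.3, -20, 90) [314.92682465 249.75382519] [379.70729861 119.01530077]
(614, 49, 66) [285.21552101 257.38570528] [260.86208404 149.54282113]
(545, 49, 66) [297.25133609 274.5372179 ] [309.00534437 218.1488716 ]
[ 16.22552785  33.15385341 -27.87601589 104.06264659  20.20793736
  47.75124064 -21.61936594]
```

```bash
python3 - <<'E'
from h import *
import pickle
c=pickle.load(open("w.pkl","rb"));M=np.array(c["mount"]);Mi=np.linalg.inv(M)
def pt(x,y,z):
    q=Mi@[x,y,z,1];q=c["K"]@(q[:3]*[1,-1,-1]);return (q[:2]/q[2]).round(1)
for z in(0,-10,-19,-30): print(z,[pt(x,0,z).tolist() for x in(-9.5,0,9.5)],pt(9.5,19,z))
cv2.imwrite("pics/tip.png",cv2.resize(c["color"][225:345,250:390,::-1],None,fx=5,fy=5,interpolation=cv2.INTER_NEAREST))
E
```

```text
0 [[321.6, 284.9], [321.6, 270.3], [321.6, 255.3]] [354.  255.3]
-10 [[321.7, 292.3], [321.7, 277.1], [321.7, 261.4]] [355.7 261.4]
-19 [[321.8, 299.5], [321.8, 283.7], [321.8, 267.4]] [357.3 267.4]
-30 [[321.9, 309.3], [321.9, 292.7], [321.9, 275.6]] [359.6 275.6]
```

View pics/tip.png

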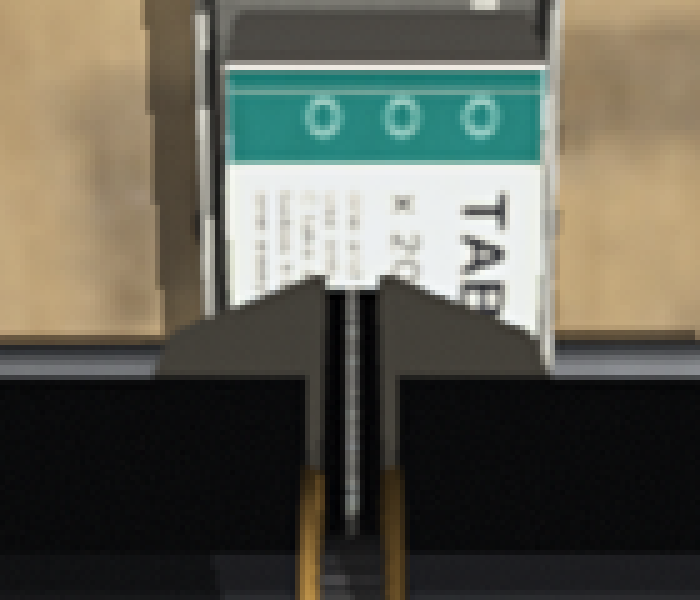

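The tips seem to end well behind the nominal TCP: row 283, where 255–270 was expected. That suggests they skimmed over the carton. I back out at the same height, then take a scene view to measure where the tips really are.

Emit:
move_arm(steps=[[[0,0.01,0,0,0,0,0],[0,0.012,0,0,0,0,0],[0,0.012,0,0,0,0,0],[0,0.012,0,0,0,0,0],[0,0.012,0,0,0,0,0],[0,0.012,0,0,0,0,0],[0,0.012,0,0,0,0,0],[0,0.012,0,0,0,0,0],[0,0.011,0,0,0,0,0],[0,0,0,0,0,0,0]]])

```text
time: 7.95
ee_pos: [579.3, 88.6, 41.7]
eef_rot: [[-0.002, 1.0, 0.0], [1.0, 0.002, 0.002], [0.002, 0.0, -1.0]]
force: [-1.1, 0.1, 1.1]
opening: 0.3
finger_force: 0.0
```

```bash
python3 - <<'E'
from h import *
s=ctrl.state();p=np.array(s["ee_pos"]);print(p,s["force"])
im=[]
d=ctrl.camera("scene");b=d["color"][200:310,210:390,::-1];b=cv2.resize(b,None,fx=4.4,fy=4.4,interpolation=cv2.INTER_CUBIC)
for z in(0,20,40,66):
    u=(proj(d,p+[0,0,z])-[210,200]+.5)*4.4; print(z,u); cv2.drawMarker(b,tuple(int(x) for x in u),(0,0,255),0,10,1)
o=b; cv2.imwrite("pics/sc3.png",o)
E
```

```text
[579.27459319  88.61100927  41.65795625] [-1.06359462  0.08252907  1.14713693]
0 [300.15334746 345.35518361]
20 [297.57405858 321.79422421]
40 [294.93302304 297.66922934]
66 [291.40366166 265.42966875]
```

View pics/sc3.png

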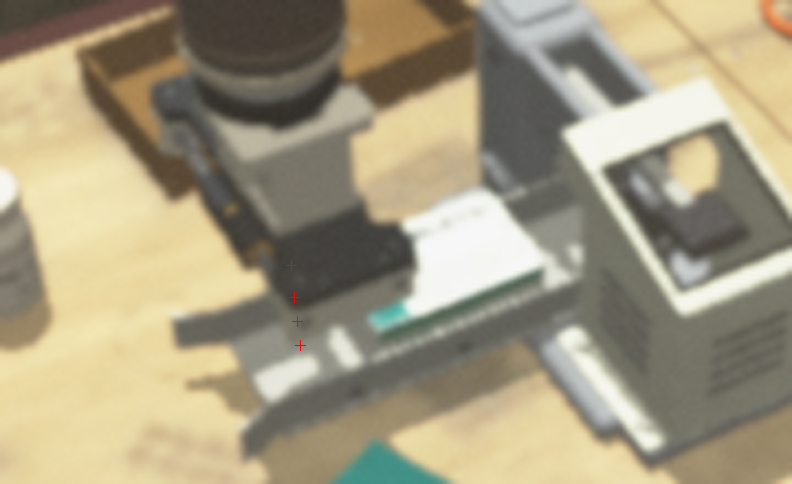

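```bash
python3 - <<'E'
from h import *
s=ctrl.state();p=np.array(s["ee_pos"]);R=np.array(s["eef_rot"])
d=ctrl.camera("scene")
f=lambda q:((proj(d,p+R@np.array(q,float))-[210,200]+.5)*4.4).round().tolist()
for z in(-66,-100,-190): print(z,[(x,y,f((x,y,z))) for x in(-37,37) for y in(-95,-60,60,95)])
print("flange axis",[ (z,f((0,0,z))) for z in(0,-40,-80,-120,-160,-200,-240,-280)])
c=ctrl.camera("wrist");print("cam",f(np.array(c["mount"])[:3,3]))
print("carton",[((proj(d,q)-[210,200]+.5)*4.4).round().tolist() for q in [(545,49,66),(615,49,66),(545,-59,66),(615,-59,66)]])
E
```

```text
-66 [(-37, -95, [433.0, 351.0]), (-37, -60, [403.0, 309.0]), (-37, 60, [309.0, 178.0]), (-37, 95, [283.0, 143.0]), (37, -95, [307.0, 402.0]), (37, -60, [279.0, 359.0]), (37, 60, [191.0, 222.0]), (37, 95, [167.0, 185.0])]
-100 [(-37, -95, [431.0, 307.0]), (-37, -60, [401.0, 265.0]), (-37, 60, [304.0, 134.0]), (-37, 95, [279.0, 99.0]), (37, -95, [303.0, 359.0]), (37, -60, [274.0, 315.0]), (37, 60, [184.0, 178.0]), (37, 95, [160.0, 141.0])]
-190 [(-37, -95, [426.0, 181.0]), (-37, -60, [393.0, 140.0]), (-37, 60, [292.0, 10.0]), (-37, 95, [265.0, -25.0]), (37, -95, [289.0, 233.0]), (37, -60, [259.0, 190.0]), (37, 60, [165.0, 53.0]), (37, 95, [140.0, 17.0])]
flange axis [(0, [303.0, 344.0]), (-40, [298.0, 297.0]), (-80, [293.0, 247.0]), (-120, [287.0, 194.0]), (-160, [281.0, 139.0]), (-200, [275.0, 81.0]), (-240, [268.0, 19.0]), (-280, [261.0, -45.0])]
cam [132.0, 144.0]
carton [[386.0, 330.0], [332.0, 254.0], [551.0, 263.0], [493.0, 191.0]]
```

The scene view shows no finger at the nominal TCP pixel (300,345), and the gripper looks about 30–40 mm higher than nominal. I feel downward in small steps, watching the force.

Emit:
move_arm(steps=[[[0,0,0,0.002,0,0,0],[0,0,0,0.002,0,0,0],[0,0,0,0.002,0,0,0],[0,0,0,0.002,0,0,0],[0,0,0,0.002,0,0,0],[0,0,0,0.002,0,0,0],[0,0,0,0.002,0,0,0],[0,0,0,0.002,0,0,0],[0,0,0,0.001,0,0,0],[0,0,0,0,0,0,0]]])

```text
time: 8.93
ee_pos: [579.2, 84.9, 24.1]
eef_rot: [[0.001, 1.0, -0.0], [1.0, -0.001, -0.0], [-0.0, -0.0, -1.0]]
force: [0.2, -0.2, -0.1]
opening: 0.3
finger_force: 0.0
```

```bash
python3 - <<'E'
from h import *
s=ctrl.state();p=np.array(s["ee_pos"]);R=np.array(s["eef_rot"]);print(p,s["force"])
c=ctrl.camera("wrist");M=np.array(c["mount"]);print(M[:3,3]);c["position"]=R@M[:3,3]+p;c["orientation"]=R@M[:3,:3]
for P in [(544.5,49,66),(614.5,49,66),(541.5,121,50),(617.5,121,50)]: print(P,proj(c,P).round(1))
b=c["color"][:,:,::-1].copy()
o=np.zeros((480,800,3),np.uint8);o[:,:640]=b;cv2.imwrite("pics/w4.png",o[:,:640])
E
```

```text
[579.21929162  84.86333173  24.1036476 ] [ 0.24811778 -0.22094406 -0.11337974]
[  79.70196994   -0.94228361 -192.9523209 ]
(544.5, 49, 66) [254. 367.]
(614.5, 49, 66) [391.1 366.8]
(541.5, 121, 50) [245.3 222.6]
(617.5, 121, 50) [399.5 222.3]
```

View pics/w4.png

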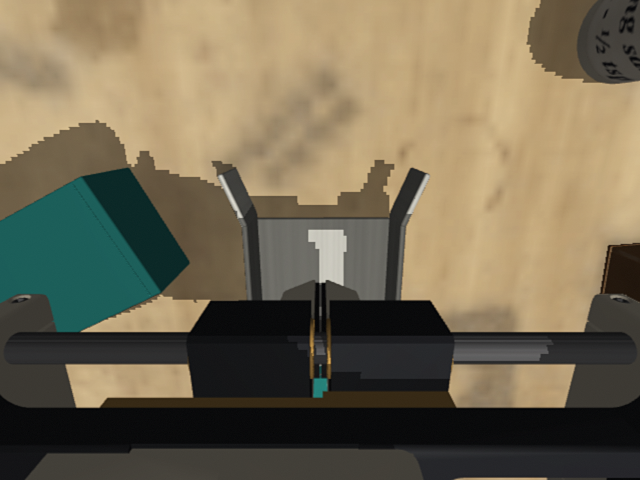

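The camera pose is confirmed: the guides appear at (245/400, 222) as predicted. The finger tips end about 37 mm short of the nominal TCP, which explains skimming over the carton. I continue down, watching the force, to put the real tips at z≈40 (nominal ≈3).

Emit:
move_arm(steps=[[[0,0,0,0.002,0,0,0],[0,0,0,0.002,0,0,0],[0,0,0,0.002,0,0,0],[0,0,0,0.002,0,0,0],[0,0,0,0.002,0,0,0],[0,0,0,0,0,0,0],[0,0,0,0,0,0,0],[0,0,0,0,0,0,0],[0,0,0,0,0,0,0],[0,0,0,0,0,0,0]]])

```text
time: 9.82
ee_pos: [579.5, 84.9, 14.6]
eef_rot: [[0.001, 1.0, 0.0], [1.0, -0.001, 0.0], [0.0, 0.0, -1.0]]
force: [0.6, 0.4, 0.6]
opening: 0.5
finger_force: 0.0
```

Emit:
move_arm(steps=[[[0,0,0,0.002,0,0,0],[0,0,0,0.002,0,0,0],[0,0,0,0.002,0,0,0],[0,0,0,0.002,0,0,0],[0,0,0,0.001,0,0,0],[0,0,0,0,0,0,0],[0,0,0,0,0,0,0],[0,0,0,0,0,0,0],[0,0,0,0,0,0,0],[0,0,0,0,0,0,0]]])

```text
time: 10.65
ee_pos: [579.5, 84.9, 5.5]
eef_rot: [[0.001, 1.0, 0.0], [1.0, -0.001, 0.0], [0.0, 0.0, -1.0]]
force: [-0.1, 0.2, -0.6]
opening: 0.2
finger_force: 0.0
```

No contact at nominal 5.5, which is below the floor level of 20, so the offset is confirmed. A little lower, then push while watching the force.

Emit:
move_arm(steps=[[[0,0,0,0.001,0,0,0],[0,0,0,0.001,0,0,0],[0,0,0,0.001,0,0,0],[0,0,0,0.001,0,0,0],[0,0,0,0.001,0,0,0],[0,-0.003,0,0,0,0,0],[0,-0.003,0,0,0,0,0],[0,-0.003,0,0,0,0,0],[0,-0.003,0,0,0,0,0],[0,-0.003,0,0,0,0,0]]])

```text
time: 11.48
ee_pos: [579.4, 69.3, 0.5]
eef_rot: [[0.001, 1.0, 0.0], [1.0, -0.001, -0.0], [-0.0, 0.0, -1.0]]
force: [0.0, -0.4, -0.6]
opening: 0.2
finger_force: 0.0
```

Emit:
move_arm(steps=[[[0,-0.003,0,0,0,0,0],[0,-0.003,0,0,0,0,0],[0,-0.003,0,0,0,0,0],[0,-0.003,0,0,0,0,0],[0,-0.003,0,0,0,0,0],[0,-0.003,0,0,0,0,0],[0,-0.003,0,0,0,0,0],[0,-0.003,0,0,0,0,0],[0,-0.003,0,0,0,0,0],[0,-0.003,0,0,0,0,0]]])

```text
time: 12.32
ee_pos: [579.4, 39.7, 0.5]
eef_rot: [[0.001, 1.0, 0.0], [1.0, -0.001, 0.0], [0.0, 0.0, -1.0]]
force: [0.1, -0.2, 1.0]
opening: 0.2
finger_force: 0.5
```

```bash
cat > chk.py <<'E'
from h import *
s=ctrl.state();p=np.array(s["ee_pos"]);R=np.array(s["eef_rot"]);print(p.round(1),np.round(s["force"],1),s["time"])
c=ctrl.camera("top");hsv=cv2.cvtColor(c["color"],cv2.COLOR_RGB2HSV); g=cv2.inRange(hsv,(75,120,60),(100,255,255)); g[:215]=0;g[262:]=0;g[:,:270]=0;g[:,350:]=0
q=cv2.findNonZero(g); print("top", None if q is None else (cv2.boundingRect(q), onz(c,cv2.boundingRect(q)[0]-.5,241,66).round(1)))
d=ctrl.camera("scene");hsv=cv2.cvtColor(d["color"],cv2.COLOR_RGB2HSV); g=cv2.inRange(hsv,(75,100,50),(100,255,255)); g[:235]=0;g[295:]=0;g[:,:275]=0;g[:,345:]=0
# trailing near top corner line: points on the near top edge -> scan
n,l,st,ce=cv2.connectedComponentsWithStats(g); print("scene",[(st[i].tolist(),onz(d,*ce[i],66).round(1)) for i in range(1,n) if st[i][4]>8])
E
python3 chk.py
```

```text
[5.794e+02 3.970e+01 5.000e-01] [ 0.1 -0.2  1. ] 12.3167
top None
scene []
```

```bash
cat > chk.py <<'E'
from h import *
import pickle
s=ctrl.state();print(np.round(s["ee_pos"],1),np.round(s["force"],1),s["time"])
a=pickle.load(open("c.pkl","rb"))
for n,x in(("scene",605),("scene",560),("top",590),("top",560)):
    c=ctrl.camera(n)
    for im,t in((a[n]["color"],"old"),(c["color"],"new")):
        print(n,x,t,[int(im[int(round(v)),int(round(u))].min()) for u,v in (proj(c,(x,y,66)) for y in range(60,-106,-5))])
E
python3 chk.py
```

```text
[5.794e+02 3.900e+01 4.000e-01] [ 0.2 -0.4 -0.4] 12.4167
scene 605 old [125, 131, 112, 82, 84, 95, 180, 231, 216, 217, 201, 199, 184, 195, 203, 217, 203, 204, 214, 215, 207, 215, 224, 219, 131, 108, 117, 110, 90, 92, 90, 86, 90, 89]
scene 605 new [66, 56, 58, 60, 56, 79, 100, 103, 95, 99, 102, 98, 99, 101, 99, 100, 126, 187, 216, 235, 232, 217, 230, 230, 231, 225, 236, 243, 233, 114, 102, 98, 104, 100]
scene 560 old [103, 115, 111, 73, 70, 94, 189, 235, 231, 230, 231, 231, 232, 230, 231, 232, 231, 231, 231, 234, 234, 235, 235, 205, 167, 122, 119, 120, 118, 113, 103, 91, 88, 90]
scene 560 new [111, 94, 63, 62, 70, 62, 63, 65, 61, 62, 60, 60, 63, 62, 60, 65, 70, 66, 129, 239, 242, 242, 242, 242, 244, 245, 243, 244, 215, 128, 117, 102, 101, 99]
top 590 old [177, 179, 104, 10, 52, 11, 106, 206, 199, 203, 192, 194, 202, 202, 202, 201, 202, 202, 202, 203, 202, 202, 202, 190, 172, 178, 178, 180, 179, 109, 113, 99, 107, 149]
top 590 new [60, 61, 63, 64, 65, 65, 65, 68, 68, 66, 66, 65, 64, 65, 63, 62, 62, 59, 57, 52, 50, 202, 217, 214, 214, 214, 214, 204, 210, 140, 121, 107, 117, 160]
top 560 old [178, 180, 74, 24, 2, 0, 133, 203, 183, 181, 188, 186, 185, 190, 183, 190, 182, 192, 184, 182, 196, 184, 163, 197, 170, 178, 181, 101, 162, 147, 147, 140, 146, 150]
top 560 new [56, 61, 59, 60, 64, 64, 64, 65, 65, 65, 67, 67, 67, 67, 67, 64, 65, 64, 61, 61, 61, 59, 56, 51, 49, 184, 201, 114, 176, 159, 157, 150, 156, 161]
```

The carton now moves: its leading edge has gone from y -59 to about -83, so the finger contact is about 14 mm ahead of the TCP. About 57 mm remain.

Emit:
move_arm(steps=[[[0,-0.004,0,0,0,0,0],[0,-0.004,0,0,0,0,0],[0,-0.004,0,0,0,0,0],[0,-0.004,0,0,0,0,0],[0,-0.004,0,0,0,0,0],[0,-0.004,0,0,0,0,0],[0,-0.004,0,0,0,0,0],[0,-0.004,0,0,0,0,0],[0,-0.004,0,0,0,0,0],[0,-0.004,0,0,0,0,0]]])

```text
time: 13.45
ee_pos: [579.4, -0.5, 0.5]
eef_rot: [[0.001, 1.0, 0.0], [1.0, -0.001, 0.0], [0.0, 0.0, -1.0]]
force: [0.7, 1.8, 1.3]
opening: 0.7
finger_force: 0.8
```

Emit:
move_arm(steps=[[[0,-0.001,0,0,0,0,0],[0,-0.001,0,0,0,0,0],[0,-0.001,0,0,0,0,0],[0,-0.001,0,0,0,0,0],[0,-0.001,0,0,0,0,0],[0,-0.001,0,0,0,0,0],[0,-0.001,0,0,0,0,0],[0,-0.001,0,0,0,0,0],[0,-0.001,0,0,0,0,0],[0,-0.001,0,0,0,0,0]]])

```text
time: 14.28
ee_pos: [579.3, -10.2, 0.4]
eef_rot: [[0.001, 1.0, -0.0], [1.0, -0.001, -0.0], [-0.0, -0.0, -1.0]]
force: [0.7, 1.2, 0.6]
opening: 0.4
finger_force: 0.5
```

Emit:
move_arm(steps=[[[0,-0.001,0,0,0,0,0],[0,-0.001,0,0,0,0,0],[0,-0.001,0,0,0,0,0],[0,-0.001,0,0,0,0,0],[0,-0.001,0,0,0,0,0],[0,0,0,0,0,0,0],[0,0,0,0,0,0,0],[0,0,0,0,0,0,0],[0,0,0,0,0,0,0],[0,0,0,0,0,0,0]]])

```text
time: 15.12
ee_pos: [579.3, -15.2, 0.4]
eef_rot: [[0.001, 1.0, 0.0], [1.0, -0.001, -0.0], [-0.0, 0.0, -1.0]]
force: [0.5, 0.2, -0.1]
opening: 0.6
finger_force: 0.0
```

Emit:
move_arm(steps=[[[0,-0.001,0,0,0,0,0],[0,-0.001,0,0,0,0,0],[0,-0.001,0,0,0,0,0],[0,-0.001,0,0,0,0,0],[0,0,0,0,0,0,0],[0,0,0,0,0,0,0],[0,0,0,0,0,0,0],[0,0,0,0,0,0,0],[0,0,0,0,0,0,0],[0,0,0,0,0,0,0]]])

```text
time: 15.95
ee_pos: [579.3, -19.1, 0.4]
eef_rot: [[0.001, 1.0, 0.0], [1.0, -0.001, -0.0], [-0.0, 0.0, -1.0]]
force: [-0.0, 0.2, -0.5]
opening: 0.5
finger_force: 0.0
```

Emit:
move_arm(steps=[[[0,-0.001,0,0,0,0,0],[0,-0.001,0,0,0,0,0],[0,0,0,0,0,0,0],[0,0,0,0,0,0,0],[0,0,0,0,0,0,0],[0,0,0,0,0,0,0],[0,0,0,0,0,0,0],[0,0,0,0,0,0,0],[0,0,0,0,0,0,0],[0,0,0,0,0,0,0]]])

```text
time: 16.78
ee_pos: [579.1, -19.9, 0.5]
eef_rot: [[0.0, 1.0, -0.0], [1.0, -0.0, 0.001], [0.001, -0.0, -1.0]]
force: [-0.8, 4.8, -0.3]
opening: 0.1
finger_force: 2.6
```

Emit:
move_arm(steps=[[[0,-0.001,0,0,0,0,0],[0,0,0,0,0,0,0],[0,0,0,0,0,0,0],[0,0,0,0,0,0,0],[0,0,0,0,0,0,0],[0,0.001,0,0,0,0,0],[0,0.001,0,0,0,0,0],[0,0,0,0,0,0,0],[0,0,0,0,0,0,0],[0,0,0,0,0,0,0]]])

```text
time: 17.62
ee_pos: [579.3, -19.9, 0.4]
eef_rot: [[0.001, 1.0, -0.0], [1.0, -0.001, 0.0], [0.0, -0.0, -1.0]]
force: [-1.6, 4.6, 1.3]
opening: 0.7
finger_force: 1.9
```

Emit:
move_arm(steps=[[[0,0.003,0,0,0,0,0],[0,0.008,0,0,0,0,0],[0,0.01,0,0,0,0,0],[0,0.01,0,0,0,0,0],[0,0,0,-0.02,0,0,0],[0,0,0,-0.04,0,0,0],[0,0,0,-0.04,0,0,0],[0,0,0,-0.04,0,0,0],[0,0,0,-0.04,0,0,0],[0,0,0,-0.04,0,0,0]]])

```text
time: 18.45
ee_pos: [578.9, 12.2, 222.6]
eef_rot: [[-0.0, 1.0, 0.0], [1.0, 0.0, 0.0], [0.0, 0.0, -1.0]]
force: [1.5, -0.7, -0.1]
opening: 0.1
finger_force: 0.0
```

```bash
python3 - <<'E'
from h import *
s=ctrl.state();p=np.array(s["ee_pos"]);R=np.array(s["eef_rot"]);print(p,s["time"])
c=ctrl.camera("wrist");M=np.array(c["mount"]);c["position"]=R@M[:3,3]+p;c["orientation"]=R@M[:3,:3]
b=c["color"];hsv=cv2.cvtColor(b,cv2.COLOR_RGB2HSV);g=cv2.inRange(hsv,(78,100,50),(95,255,255))
pr=proj(c,(579.5,-31,66));print("pred",pr);u=int(pr[0])
for du in(-20,0,20): 
    r=np.nonzero(g[:,u+du])[0]; print(du,r[:1],r[-1:], [onz(c,u+du,r[0]-.5,66).round(1)] if len(r) else "")
E
```

```text
[578.89942178  12.20412589 222.63759957] 18.45
pred [321.42541493 251.50992435]
-20 [254] [271] [array([557.8, -33.2,  66. ])]
0 [254] [271] [array([579.1, -33.2,  66. ])]
20 [254] [271] [array([600.3, -33.2,  66. ])]
```

The carton is home and square: its trailing edge is at y -33 at all three columns, and the push force rose to about 5 N with the finger stalled. Now to above the lever pad (480, -120), then down.

Emit:
move_arm(steps=[[[0,-0.013,-0.01,0,0,0,0],[0,-0.0135,-0.01,0,0,0,0],[0,-0.0135,-0.01,0,0,0,0],[0,-0.0135,-0.01,0,0,0,0],[0,-0.0135,-0.01,0,0,0,0],[0,-0.0135,-0.01,0,0,0,0],[0,-0.013,-0.01,0,0,0,0],[0,-0.013,-0.01,0,0,0,0],[0,-0.013,-0.01,0,0,0,0],[0,-0.013,-0.01,0,0,0,0]]])

```text
time: 19.33
ee_pos: [478.8, -121.1, 220.3]
eef_rot: [[-0.0, 1.0, 0.0], [1.0, 0.0, -0.0], [-0.0, 0.0, -1.0]]
force: [0.6, -0.7, -0.3]
opening: 0.3
finger_force: 0.0
```

Emit:
move_arm(steps=[[[0,0,0,0,0,0,0],[0,0,0,0.015,0,0,0],[0,0,0,0.02,0,0,0],[0,0,0,0.02,0,0,0],[0,0,0,0.015,0,0,0],[0,0,0,0.012,0,0,0],[0,0,0,0.01,0,0,0],[0,0,0,0.01,0,0,0],[0,0,0,0.005,0,0,0],[0,0,0,0,0,0,0]]])

```text
time: 20.17
ee_pos: [478.8, -121.0, 112.5]
eef_rot: [[0.0, 1.0, -0.001], [1.0, -0.0, 0.0], [0.0, -0.001, -1.0]]
force: [-0.4, 0.5, 0.4]
opening: 0.3
finger_force: 0.0
```

```bash
python3 - <<'E'
from h import *
s=ctrl.state();p=np.array(s["ee_pos"]);R=np.array(s["eef_rot"]);print(p,R.round(3).tolist(),np.round(s["force"],1),s["time"])
d=ctrl.camera("scene");b=d["color"][200:310,300:430,::-1];b=cv2.resize(b,None,fx=5,fy=5,interpolation=cv2.INTER_CUBIC)
for q,col in(((0,0,-37),(0,0,255)),((0,0,-103),(0,255,0))):
  for x,y in((-9,-19),(-9,19),(9,-19),(9,19)) if q[2]==-37 else ((-37,-31),(37,-31),(37,31),(-37,31)):
    u=(proj(d,p+R@(np.array(q,float)+[x,y,0]))-[300,200]+.5)*5; cv2.drawMarker(b,tuple(int(x) for x in u),col,0,10,1)
cv2.imwrite("pics/sc5.png",b)
E
```

```text
[ 478.83054854 -121.00697132  112.48462524] [[0.0, 1.0, -0.001], [1.0, -0.0, 0.0], [0.0, -0.001, -1.0]] [-0.4  0.5  0.4] 20.1667
```

View pics/sc5.png

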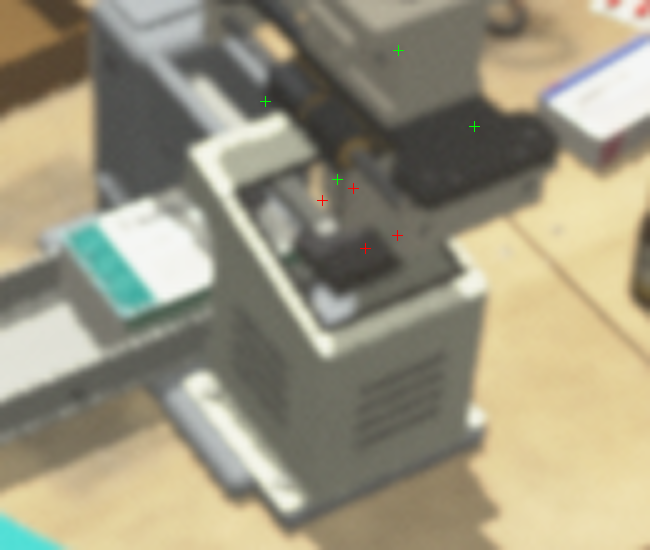

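```bash
python3 - <<'E'
from h import *
s=ctrl.state();p=np.array(s["ee_pos"]);R=np.array(s["eef_rot"])
d=ctrl.camera("scene")
P=lambda q:((proj(d,q)-[300,200]+.5)*5).round().tolist()
for z in(-66,-85,-103,-120,-140): print(z,[P(p+R@np.array([x,y,z],float)) for y in(-95,-60) for x in(37,-37)])
o=np.array([580,-120.5,0])
for q in [(-155,-47,127),(-155,47,127),(-28,47,160),(-28,-47,160),(-140,39,127),(-140,-39,127),(-60,39,149),(-60,-39,149),(-121,20,128),(-121,-20,128),(-79,20,128),(-79,-20,128)]: print(q,P(o+q))
E
```

```text
-66 [[412.0, 326.0], [549.0, 268.0], [368.0, 277.0], [503.0, 221.0]]
-85 [[416.0, 296.0], [554.0, 238.0], [371.0, 247.0], [508.0, 191.0]]
-103 [[419.0, 266.0], [559.0, 208.0], [374.0, 217.0], [512.0, 162.0]]
-120 [[422.0, 238.0], [564.0, 180.0], [377.0, 189.0], [517.0, 133.0]]
-140 [[427.0, 203.0], [570.0, 145.0], [380.0, 154.0], [522.0, 99.0]]
(-155, -47, 127) [500.0, 287.0]
(-155, 47, 127) [334.0, 357.0]
(-28, 47, 160) [197.0, 145.0]
(-28, -47, 160) [359.0, 84.0]
(-140, 39, 127) [331.0, 330.0]
(-140, -39, 127) [468.0, 273.0]
(-60, 39, 149) [245.0, 195.0]
(-60, -39, 149) [379.0, 142.0]
(-121, 20, 128) [344.0, 290.0]
(-121, -20, 128) [413.0, 261.0]
(-79, 20, 128) [297.0, 237.0]
(-79, -20, 128) [365.0, 209.0]
```

The scene crop shows the carton home at left, the pad in the window at about (352,258), and the gripper housing's bottom edge at about (440,240)–(545,200). That puts the housing at least 105 mm behind the nominal TCP, clear of the guard by more than 10 mm even at full press. I go down gently, feeling for the pad.

Emit:
move_arm(steps=[[[0,0,0.001,0.003,0,0,0],[0,0,0,0.003,0,0,0],[0,0,0,0.003,0,0,0],[0,0,0,0.003,0,0,0],[0,0,0,0.002,0,0,0],[0,0,0,0.002,0,0,0],[0,0,0,0.002,0,0,0],[0,0,0,0,0,0,0],[0,0,0,0,0,0,0],[0,0,0,0,0,0,0]]])

```text
time: 21.1
ee_pos: [480.3, -121.5, 95.5]
eef_rot: [[0.001, 1.0, 0.0], [1.0, -0.001, -0.0], [-0.0, 0.0, -1.0]]
force: [0.3, -0.5, 0.3]
opening: 0.3
finger_force: 0.0
```

Emit:
move_arm(steps=[[[0,0,0,0.001,0,0,0],[0,0,0,0.001,0,0,0],[0,0,0,0.001,0,0,0],[0,0,0,0.001,0,0,0],[0,0,0,0.001,0,0,0],[0,0,0,0.001,0,0,0],[0,0,0,0.001,0,0,0],[0,0,0,0,0,0,0],[0,0,0,0,0,0,0],[0,0,0,0,0,0,0]]])

```text
time: 21.93
ee_pos: [480.2, -121.5, 88.4]
eef_rot: [[0.001, 1.0, 0.0], [1.0, -0.001, -0.0], [-0.0, 0.0, -1.0]]
force: [-0.6, 0.1, 1.9]
opening: 0.4
finger_force: 1.2
```

Contact is felt at nominal ≈89, as predicted (tip offset ≈38). Continuing the stroke.

Emit:
move_arm(steps=[[[0,0,0,0.002,0,0,0],[0,0,0,0.002,0,0,0],[0,0,0,0.002,0,0,0],[0,0,0,0.002,0,0,0],[0,0,0,0.002,0,0,0],[0,0,0,0.002,0,0,0],[0,0,0,0.001,0,0,0],[0,0,0,0,0,0,0],[0,0,0,0,0,0,0],[0,0,0,0,0,0,0]]])

```text
time: 22.77
ee_pos: [480.7, -121.5, 75.6]
eef_rot: [[0.001, 1.0, 0.001], [1.0, -0.001, -0.0], [-0.0, 0.001, -1.0]]
force: [1.2, -0.5, 4.8]
opening: 0.6
finger_force: 2.2
```

Emit:
move_arm(steps=[[[0,0,0,0.001,0,0,0],[0,0,0,0.001,0,0,0],[0,0,0,0.001,0,0,0],[0,0,0,0.001,0,0,0],[0,0,0,0,0,0,0],[0,0,0,0,0,0,0],[0,0,0,0,0,0,0],[0,0,0,0,0,0,0],[0,0,0,0,0,0,0],[0,0,0,0,0,0,0]]])

```text
time: 23.6
ee_pos: [481.0, -121.5, 73.0]
eef_rot: [[0.001, 1.0, 0.002], [1.0, -0.001, -0.001], [-0.001, 0.002, -1.0]]
force: [-3.9, 0.0, 22.7]
opening: 0.2
finger_force: 11.6
```

Emit:
move_arm(steps=[[[0,0,0,0.0007,0,0,0],[0,0,0,0,0,0,0],[0,0,0,0,0,0,0],[0,0,0,0,0,0,0],[0,0,0,0,0,0,0],[0,0,0,0,0,0,0],[0,0,0,0,0,0,0],[0,0,0,-0.001,0,0,0],[0,0,0,-0.002,0,0,0],[0,0,0,-0.002,0,0,0]]])

```text
time: 24.43
ee_pos: [480.6, -121.5, 76.2]
eef_rot: [[0.001, 1.0, 0.001], [1.0, -0.001, -0.0], [-0.0, 0.001, -1.0]]
force: [0.6, 0.6, 4.3]
opening: 0.4
finger_force: 2.0
```

Emit:
move_arm(steps=[[[0,0,0,-0.003,0,0,0],[0,0,0,-0.003,0,0,0],[0,0,0,-0.003,0,0,0],[0,0,0,-0.003,0,0,0],[0,0,0,-0.005,0,0,0],[0,0,0,-0.01,0,0,0],[0,0,0,-0.015,0,0,0],[0,0,0,-0.02,0,0,0],[0,0,0,-0.03,0,0,0],[0,0,0,-0.03,0,0,0]]])

```text
time: 25.27
ee_pos: [478.6, -121.1, 198.6]
eef_rot: [[0.001, 1.0, -0.003], [1.0, -0.001, 0.001], [0.001, -0.003, -1.0]]
force: [1.0, 0.4, -0.1]
opening: 0.4
finger_force: 0.0
```

```bash
python3 - <<'E'
from h import *
import pickle
a=pickle.load(open("c.pkl","rb"))["scene"]["color"].astype(int);d=ctrl.camera("scene");b=d["color"].astype(int)
s=ctrl.state();print(s["ee_pos"],np.round(s["force"],1),s["time"])
hsv=cv2.cvtColor(d["color"],cv2.COLOR_RGB2HSV);g=cv2.inRange(hsv,(75,100,50),(100,255,255));g[:235]=0;g[270:]=0;g[:,:300]=0;g[:,350:]=0
q=cv2.findNonZero(g)[:,0];P=np.array([onz(d,u,v,66) for u,v in q]);print("green y",np.percentile(P[:,1],[5,50,95]),"x",P[:,0].min(),P[:,0].max())
m=(abs(a-b).max(2)>60).astype(np.uint8);n,l,st,ce=cv2.connectedComponentsWithStats(cv2.morphologyEx(m,cv2.MORPH_OPEN,np.ones((3,3))));print([x.tolist() for x in st[1:] if x[4]>25])
E
```

```text
[ 482.09893317 -121.17703126  204.63944675] [ 2.9 -0.6  3.9] 25.3167
green y [-47.4095548  -40.48821821 -33.45848145] x 551.5942476759229 612.2611152527401
[[619, 0, 19, 13, 170], [535, 4, 17, 20, 96], [388, 29, 36, 14, 251], [538, 30, 31, 26, 216], [576, 32, 46, 34, 709], [566, 36, 9, 6, 44], [382, 39, 5, 6, 27], [377, 38, 85, 40, 1590], [489, 39, 58, 23, 646], [463, 56, 17, 7, 65], [544, 58, 10, 5, 42], [545, 63, 30, 13, 254], [588, 62, 22, 10, 121], [605, 69, 7, 10, 44], [363, 85, 6, 7, 28], [377, 94, 11, 8, 51], [390, 95, 6, 5, 26], [358, 100, 12, 11, 77], [372, 100, 7, 5, 31], [397, 100, 6, 5, 26], [379, 105, 6, 5, 26], [370, 107, 6, 5, 26], [342, 152, 75, 68, 2223], [621, 184, 19, 37, 462], [543, 210, 12, 15, 104], [494, 224, 46, 58, 1376], [609, 235, 28, 37, 332], [322, 239, 21, 20, 252], [286, 245, 44, 36, 799], [601, 249, 39, 62, 409], [367, 258, 22, 11, 71], [597, 274, 11, 12, 87], [555, 286, 48, 84, 800], [477, 301, 18, 26, 212], [373, 308, 31, 24, 462], [472, 329, 13, 18, 136], [425, 375, 14, 33, 159], [546, 417, 6, 8, 39], [531, 431, 19, 23, 183], [518, 454, 21, 26, 280]]
```

The carton is still home (trailing edge ≈ -33), the lever is released, and no bystander pixels changed. I let the arm settle and hand in.

Emit:
move_arm(steps=[[[0,0,0,-0.01,0,0,0],[0,0,0,-0.01,0,0,0],[0,0,0,0,0,0,0],[0,0,0,0,0,0,0],[0,0,0,0,0,0,0],[0,0,0,0,0,0,0],[0,0,0,0,0,0,0],[0,0,0,0,0,0,0],[0,0,0,0,0,0,0],[0,0,0,0,0,0,0]]])

```text
time: 26.15
ee_pos: [480.1, -121.4, 217.5]
eef_rot: [[0.001, 1.0, -0.0], [1.0, -0.001, 0.0], [0.0, -0.0, -1.0]]
force: [-0.6, 0.8, -0.7]
opening: 0.2
finger_force: 0.0
```

```bash
python3 -c "
from cell import ctrl
print(ctrl.close_job())"
```

```text
the job is handed in; nothing more can be done
None
```

I pushed the carton home, pressed the lever for over half a second (22.7 N measured at the pad, about 40 N on the carton), let it spring back, and handed the job in at about 26 s; no verdict came back, and the final image showed the carton still home and no changes around the bystanders.

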